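# Slide the finished cassette shells home in the sloped tray

### The arm

A 6-joint arm with a two-finger parallel gripper is mounted at the origin on the work surface. World frame = base frame: x ahead of the robot, y to its left, z up, the work surface at z = 0. Lengths are in m, angles in rad, forces in N, time in s.
With the tool pointing down it reaches from about 0.275 to 0.775 m from the base axis. Payload 14.6 kg.
Tool frame: the origin (TCP) lies midway between the tips of the shut fingers; the grasp point (between the pads) lies arm.grasp_offset behind it (arm.grasp_offset is the distance from the TCP to the grasp point, in m); z points along the fingers, x is the direction in which the jaws open and shut, and the axes are right-handed (so a half turn about z gives the same grasp; the last joint's range is limited). The gripper opens to 85 mm and grips with 20 to 120 N. Pads are 22 mm wide; open, the fingers measure 114 mm over their backs; the gripper's body (76 mm by 85 mm) begins 54 mm behind the grasp point. The pads swing forward as they close: fully open they stand 13 mm farther back than shut.
Start: joints at [-1.349, 0.263, -0.048, 1.259, 0, 1.415], TCP at [0.193, -0.488, 0.231] pointing down, gripper open.
Joint ranges: [-2.65, 2.65], [-0.89, 1.7], [-1.18, 1.37], [-2.13, 2.11], [-1.35, 1.29], [-3.14, 3.14]. Speed limits (rad/s): [1.89, 1.89, 2.57, 2.79, 3.14, 3.14].

### API

Orientations are given as a unit quaternion [x, y, z, w].
In Python, from bench import arm, viewer gives the robot as it stands. The module is installed in compiled form; this text tells all that it offers.
- The arm moves only by the tool move_arm, never from a script. Its argument "motion" is a list that holds one entry, the list of rows, each a list of 4 numbers: the shift along the tool's x, y, z in cm, then the turn about the tool's z in degrees. In form: [[[x, y, z, yaw], ...]]. A call has 1 to 12 rows; each row shifts and turns the commanded pose from where the row before left it, along the tool's axes as they then stand; what a row does not reach is not made up. A row lasts 1/12 s, in which the tool goes at most 41.7 mm and 7.16 degrees, less where a joint would pass 70% of its speed; a pose out of reach is approached as far as the arm can. A call with a gripper value outside its range is refused whole. "gripper" is the gripper command: -1 is shut, 1 is fully open, values between are in proportion, set as the call begins (left out, the last holds). The fingers move at their own pace and stop on an object; "squeeze" is the grip in N (left out, the last holds). Time passes only in rows, so rows that do not move let the fingers close. It gives the time, the measured TCP pose, the force and the opening at its end, in the units of the state.
- arm.sense(): the state, without advancing time (a new reading comes with each control period).
- viewer.read_camera(name): name is "scene" or "side" or "wrist"; returns a dict with "image" (384x512x3 uint8, red, green, blue), "z_map" (384x512 float32, m along the optical axis (not along the pixel's ray), 0 where there is no reading), "vertical_fov" (degrees; the focal length in pixels is half the picture's height over the tangent of half this angle, whatever the lens; pixels are square), "cx", "cy" (the principal point, pixels), "position" and "rotation" of the camera in the world. Camera axes: x right, y down, z forward; pixel columns grow to the right and rows downward; lengths in m; the calibration is good to about 2 mm. A picture is of the moment at which its call begins.
- arm.hand_in(): hands the job in, once; it reports no verdict.
Trained networks look in a picture, given as the dict that the camera call returned (one of the last four; its "shot" number tells which), for a name from the list of things; names that differ only in an ending like _2 or _b are one class to them, and where a whole thing is asked for, a point or a joint stands for the part that bears it (a point fixed in the world has none). Each returns a list of dicts, best first, with "p" (0 to 1); they miss things now and then, are a little off and sometimes report something else, mostly with a low value. They report only what shows in the picture. A call takes as long as a camera call. They do not tell look-alikes from the thing itself.
- viewer.look_for(picture, label): "point" ([x, y, z] in m, in world coordinates, good to about 4 mm: the middle of the surface that is visible of it).
- viewer.trace(picture, label): "pixels" (384x512 bool, what is visible of it).
The state is a dict: "time_s": time; "joints": joint angles; "joint_velocities": joint speeds; "joint_efforts": joint torques, N m; "position": TCP position; "orientation": TCP orientation; "wrist_force": force on the tool from outside, world axes, zero at the start; "ft_torque": the same for the moment, N m; "opening": finger opening in m.
Only numpy, scipy, OpenCV 4.12 (cv2) and the standard library are available. Lean on these libraries where they do the work, as an engineer would, in place of code of your own. Each camera call takes 0.05 s, during which the arm holds its last target.

### The job

The white and the blue cassette shells are finished: slide each of them down the sloped tray, without lifting it off the tray floor, until it rests against the back stop at the low end. Leave the black shell where it lies, still waiting for its screws, and do not disturb the capstan and the lever beside the tray.

Things in the scene. Friction and masses are not known exactly. Their poses are not given: they have to be found in the camera images.
- ramp: Fixed tray's sloped cork floor, 240 mm long, 250 wide, 10 degrees down, away from the robot. Origin: floor surface, middle of the low end, at the inner face of the back stop, 22 mm above the desk. x points down the slope (floor from x = -240 mm to 0), y across, z square to the floor. Stop: 6 mm thick, 20 high above the floor. A shell that is home has its origin at x = -50 mm.
- ramp_top (a point): Middle of the open upper end of the sloped floor, on its surface 64 mm above the desk (no wall there). Four lane walls, 4 mm thick and 8 mm high, run down the slope at y = -123, -41, 41 and 123 mm of the ramp's frame: three lanes 78 mm clear, centred at y = -82, 0 and 82 mm. Shells do not slide by themselves; a push of 1 N moves one.
- white_shell: White cassette shell, a flat rigid box 100 mm long (its x), 64 mm wide (its y), 11 mm thick (its z), 35 to 65 g. Origin: centre of its underside. Starts on the sloped floor, long way along its lane, 60 to 110 mm short of the stop. To be slid home. Which of the lanes it is in varies.
- blue_shell: Blue cassette shell, a flat rigid box 100 mm long (its x), 64 mm wide (its y), 11 mm thick (its z), 35 to 65 g. Origin: centre of its underside. Starts on the sloped floor, long way along its lane, 60 to 110 mm short of the stop. To be slid home. Which of the lanes it is in varies.
- black_shell: Black cassette shell, a flat rigid box 100 mm long (its x), 64 mm wide (its y), 11 mm thick (its z), 35 to 65 g. Origin: centre of its underside. Starts on the sloped floor, long way along its lane, 60 to 110 mm short of the stop. Bystander: stays where it is. Which of the lanes it is in varies.
- capstan: Bystander on the desk to the left of the tray: capstan, a bright steel flywheel disc 56 mm across and 12 mm thick lying flat, with a thin chrome shaft standing up to 63 mm. Origin: centre of its underside. Leave alone.
- lever: Bystander on the desk to the right of the tray: dark brown bakelite function lever, about 89 mm long (its x), 26 mm wide, 12 mm thick, lying flat. Origin: near its middle, on its underside. Leave alone.
There are look-alikes about, which are no part of the job. Of the things shaped like the blue_shell, the blue one is meant.

How it is judged:
At the end, for the whole second after the job is handed in: The white and the blue shell each lie flat on the sloped floor within 10 mm of the back stop, square to it within 10 degrees, at rest; the black shell is within 15 mm of where it started (x of white_shell in the frame of ramp between -0.06 and -0.042 m and z of white_shell in the frame of ramp between -0.006 and 0.006 m and y of white_shell in the frame of ramp between -0.1 and 0.1 m and angle between the x axis of each of white_shell, blue_shell and the x axis of ramp, either way round below 0.175 rad and angle between the z axis of each of white_shell, blue_shell and the z axis of ramp, either way round below 0.1 rad and linear speed of each of white_shell, blue_shell below 0.02 m/s and x of blue_shell in the frame of ramp between -0.06 and -0.042 m and z of blue_shell in the frame of ramp between -0.006 and 0.006 m and y of blue_shell in the frame of ramp between -0.1 and 0.1 m and distance of black_shell from where it was at the start of the episode below 0.015 m); the robot touches nothing.
It fails at once if the white shell is lifted more than 15 mm off the tray floor (z of white_shell in the frame of ramp above 0.015 m).
It fails at once if the blue shell is lifted more than 15 mm off the tray floor (z of blue_shell in the frame of ramp above 0.015 m).
It fails at once if the black shell is moved more than 15 mm (distance of black_shell from where it was at the start of the episode above 0.015 m).
It fails at once if the capstan is moved more than 15 mm (distance of capstan from where it was at the start of the episode above 0.015 m).
It fails at once if the lever is moved more than 15 mm (distance of lever from where it was at the start of the episode above 0.015 m).
It also fails if it takes over 51 s, if anything falls off the work surface, if the arm or the gripper's body presses on something with over 40 N, if the wrist force passes 120 N, or if a joint passes its speed limit or range.

## Working session

There is one attempt and no reset: what is moved stays moved. The work goes in short steps, Python scripts to look and compute and a tool call to move; the robot and the scene stay as the last step left them, time stands still between calls to the robot, and variables do not carry over. Pictures are saved under pics/ and viewed, and the job is handed in when it is done.

Besides the shell and the picture viewer there is one more tool, called after ">>>" as name([rows], argument=value, ...), one row to a line, values as JSON. move_arm: Moves the arm, as the interface text tells. Its arguments: {"type":"object","properties":{"motion":{"type":"array","items":{"type":"array","items":{"type":"array","items":{"type":"number"}}}},"gripper":{"type":"number"},"squeeze":{"type":"number"}},"required":["motion"]}

```bash
mkdir -p pics
cat > h.py <<'E'
import numpy as np, cv2
from bench import arm, viewer
def save(p,n): cv2.imwrite('pics/'+n,cv2.cvtColor(p['image'],cv2.COLOR_RGB2BGR))
def world(p,u=None,v=None):
    f=192/np.tan(np.radians(p['vertical_fov'])/2)
    Z=p['z_map']; H,W=Z.shape
    V,U=np.mgrid[:H,:W]
    c=np.stack([(U-p['cx'])/f*Z,(V-p['cy'])/f*Z,Z],-1)
    return c@np.array(p['rotation']).T+np.array(p['position'])
E
python3 - <<'E'
from h import *
s=arm.sense();print(s['time_s'],s['position'],s['orientation'],s['opening'],arm.grasp_offset)
for n in('scene','side'):
    p=viewer.read_camera(n);save(p,n+'1.png');print(n,np.array(p['rotation']).shape,p['position'])
    W=world(p)
    for l in('white_shell','blue_shell','black_shell','capstan','lever','ramp'):
        for r in viewer.look_for(p,l)[:4]:print(l,r['p'],np.round(r['point'],3))
E
```

```text
0.0 [ 0.19309449 -0.48789715  0.23080602] [ 8.27032109e-01 -5.62154405e-01 -4.09933120e-04 -3.83281163e-04] 0.08564342977412646 0.0187
scene (4,) [0.94638268 0.26149913 0.80619487]Traceback (most recent call last):
  File "<stdin>", line 5, in <module>
  File "h.py", line 9, in world
    return c@np.array(p['rotation']).T+np.array(p['position'])
           ~^~~~~~~~~~~~~~~~~~~~~~~~~~
ValueError: matmul: Input operand 1 has a mismatch in its core dimension 0, with gufunc signature (n?,k),(k,m?)->(n?,m?) (size 4 is different from 3)
```

```bash
sed -i "s/np.array(p\['rotation'\]).T/Rot.from_quat(p['rotation']).as_matrix().T/; 1a from scipy.spatial.transform import Rotation as Rot" h.py
python3 - <<'E'
from h import *
for n in('scene','side'):
    p=viewer.read_camera(n);save(p,n+'1.png')
    W=world(p);np.save(n+'W.npy',W)
    for l in('white_shell','blue_shell','black_shell','capstan','lever','ramp'):
        for r in viewer.look_for(p,l)[:4]:print(n,l,r['p'],np.round(r['point'],3))
E
```

```text
scene white_shell 0.86 [0.548 0.08  0.058]
scene blue_shell 0.95 [ 0.555 -0.09   0.057]
scene blue_shell 0.72 [ 0.399 -0.226  0.014]
scene blue_shell 0.63 [ 0.731 -0.227  0.01 ]
scene black_shell 0.85 [ 0.58  -0.01   0.056]
scene capstan 0.57 [0.535 0.199 0.011]
scene lever 0.69 [ 0.573 -0.215  0.011]
scene ramp 0.64 [ 0.579 -0.006  0.053]
scene ramp 0.57 [ 0.616 -0.002  0.031]
side white_shell 0.68 [0.547 0.079 0.058]
side blue_shell 0.93 [ 0.725 -0.227  0.011]
side blue_shell 0.91 [ 0.398 -0.218  0.009]
side blue_shell 0.88 [ 0.548 -0.082  0.059]
side black_shell 0.93 [ 0.573 -0.01   0.054]
side capstan 0.77 [0.534 0.199 0.013]
side lever 0.64 [ 0.571 -0.208  0.01 ]
side ramp 0.56 [0.612 0.011 0.039]
```

View pics/scene1.png

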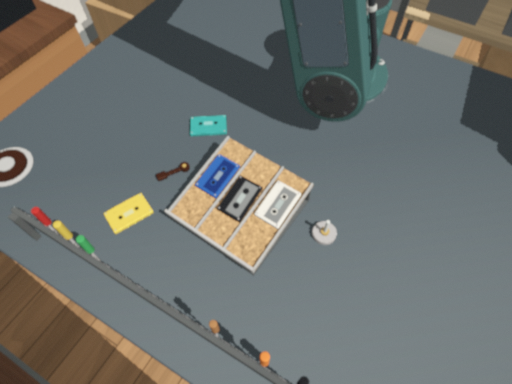

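View pics/side1.png

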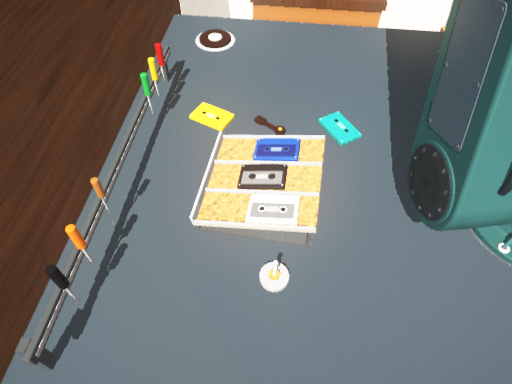

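Run:
```python
from h import *
P=[];C=[]
for n in('scene','side'):
    W=np.load(n+'W.npy');I=cv2.cvtColor(cv2.imread('pics/'+n+'1.png'),cv2.COLOR_BGR2RGB)
    m=(W[...,2]>.02)&(W[...,2]<.09)&(abs(W[...,1])<.175)&(W[...,0]>.38)&(W[...,0]<.8)
    p=W[m].astype(np.float32);c=I[m].astype(int)
    r=cv2.minAreaRect(p[:,:2]*1000);print(n,m.sum(),r,np.round(cv2.boxPoints(r)))
    hsv=cv2.cvtColor(I,cv2.COLOR_RGB2HSV)[m].astype(int)
    k=(hsv[:,0]<30)&(hsv[:,1]>90)&(hsv[:,2]>120)
    q=p[k]
    for _ in range(4):
        A=np.c_[q[:,:2],np.ones(len(q))];s=np.linalg.lstsq(A,q[:,2],rcond=None)[0]
        q=q[abs(A@s-q[:,2])<.003]
    print(' plane',s,'slope',np.degrees(np.arctan(np.hypot(*s[:2]))),'dir',np.degrees(np.arctan2(-s[1],-s[0])))
    for nm,kk in(('blue',(hsv[:,0]>105)&(hsv[:,0]<130)&(hsv[:,1]>120)),('white',None),):
        if kk is None: continue
        r=cv2.minAreaRect(p[kk][:,:2]*1000);print(nm,r,p[kk].mean(0))
    pic=viewer.read_camera(n)
    for l in('white_shell','blue_shell','black_shell'):
        for t in viewer.trace(pic,l)[:3]:
            w=W[t['pixels']]; r=cv2.minAreaRect((w[:,:2]*1000).astype(np.float32)); print(l,t['p'],len(w),np.round(w.mean(0),3),np.round(r[0]),np.round(r[1]),r[2])
```

```text
scene 10444 ((576.3460693359375, -10.507949829101562), (251.92637634277344, 247.83030700683594), 85.51788330078125) [[ 443. -126.]
 [ 690. -146.]
 [ 710.  105.]
 [ 463.  125.]]
 plane [-0.17506095  0.01458367  0.14280726] slope 9.963341917523534 dir -4.7620992354868665
blue ((553.034912109375, -87.1094970703125), (63.04899978637695, 94.8338851928711), 86.4425048828125) [ 0.55471647 -0.08605054  0.05576536]
white_shell 0.72 1200 [0.551 0.077 0.06 ] [726. 137.] [497.  94.] 18.745351791381836
blue_shell 0.94 685 [ 0.404 -0.221  0.014] [674. -13.] [767. 102.] 37.712825775146484
blue_shell 0.81 985 [ 0.554 -0.085  0.057] [743.  50.] [578. 103.] 35.87881088256836
blue_shell 0.69 1073 [ 0.729 -0.229  0.011] [837.  -8.] [579. 102.] 63.700645446777344
black_shell 0.74 1098 [ 0.579 -0.008  0.053] [751.  92.] [508.  99.] 29.922727584838867
black_shell 0.52 434 [0.54  0.196 0.019] [725. 238.] [443.  54.] 12.78420639038086
side 11105 ((575.525390625, -13.0753173828125), (254.4156036376953, 247.08026123046875), 85.54252624511719) [[ 442. -130.]
 [ 689. -149.]
 [ 709.  104.]
 [ 462.  123.]]
 plane [-0.1767009   0.01364472  0.14490065] slope 10.050000806440137 dir -4.415576436325218
blue ((548.9844970703125, -87.61431121826172), (62.98219680786133, 96.78680419921875), 86.01180267333984) [ 0.5478612  -0.08419677  0.05787938]
white_shell 0.86 1414 [0.545 0.08  0.063] [559. 274.] [467.  97.] 85.88200378417969
blue_shell 0.72 717 [ 0.397 -0.221  0.013] [440. 118.] [801. 104.] 82.77730560302734
blue_shell 0.65 1003 [ 0.549 -0.082  0.061] [569. 192.] [629.  99.] 85.99844360351562
blue_shell 0.55 750 [ 0.723 -0.223  0.016] [618.  97.] [111. 830.] 18.09575653076172
black_shell 0.78 1186 [ 0.573 -0.004  0.058] [583. 227.] [561. 101.] 88.22361755371094
```

```bash
cat >> h.py <<'E'
U=np.array([.4525,-.002,.064]);a=np.radians(-4.5);t=np.radians(10)
X=np.array([np.cos(a)*np.cos(t),np.sin(a)*np.cos(t),-np.sin(t)]);Y=np.array([-np.sin(a),np.cos(a),0]);Zr=np.cross(X,Y)
def rp(x,y,z): return U+X*(x+.24)+Y*y+Zr*z   # ramp->world
def ramp(p):
    d=np.asarray(p)-U; return np.array([d@X-.24,d@Y,d@Zr])
def delta(target):
    s=arm.sense();R=Rot.from_quat(s['orientation']).as_matrix()
    yaw=np.degrees(np.arctan2(R[1,0],R[0,0]))
    print('t',round(s['time_s'],2),'pos',np.round(s['position'],4),'ramp',np.round(ramp(s['position'])*1e3,1),'yaw',round(yaw,2),'F',np.round(s['wrist_force'],2),'op',s['opening'])
    if target is not None: print('tool cm',np.round(R.T@(np.array(target)-s['position'])*100,2), 'need yaw(tool)',round(yaw-(np.degrees(a)-90),2))
E
python3 - <<'E'
from h import *
delta(None)
P=rp(-.215,-.077,0);P[2]+=.10;print(P);delta(P)
for n in('scene','side'):
    W=np.load(n+'W.npy');I=cv2.cvtColor(cv2.imread('pics/'+n+'1.png'),cv2.COLOR_BGR2HSV)
    R=(W-U)@np.c_[X,Y,Zr]*1000-[240,0,0]
    m=(abs(R[...,1])<130)&(R[...,0]>-245)&(R[...,0]<3)&(R[...,2]>7)&(R[...,2]<16)
    for l,y in(('blue',-82),('black',0),('white',82)):
        k=m&(abs(R[...,1]-y)<35)&(R[...,0]<-50)
        q=R[k];print(n,l,k.sum(),np.percentile(q,[1,50,99],axis=0).round(0).tolist())
    f=(abs(R[...,1])<110)&(R[...,0]>-235)&(R[...,0]<-10)&(abs(R[...,2])<5);print('floor z med',np.median(R[f][:,2]))
E
```

```text
t 1.15 pos [ 0.1931 -0.4882  0.2313] ramp [-486.1 -505.   126.5] yaw -68.41 F [-1.13  0.88  0.92] op 0.08543231035188413
[ 0.47100295 -0.08069431  0.1596588 ]
t 1.15 pos [ 0.1931 -0.4882  0.2313] ramp [-486.1 -505.   126.5] yaw -68.41 F [-1.13  0.88  0.92] op 0.08543231035188413
tool cm [-27.67 -40.83   7.16] need yaw(tool) 26.09
scene blue 966 [[-183.0, -109.0, 8.0], [-134.0, -77.0, 11.0], [-86.0, -47.0, 14.0]]
scene black 1080 [[-165.0, -28.0, 8.0], [-115.0, 4.0, 11.0], [-67.0, 34.0, 14.0]]
scene white 1124 [[-200.0, 55.0, 8.0], [-150.0, 86.0, 11.0], [-102.0, 116.0, 14.0]]
floor z med -0.28795450932565414
side blue 954 [[-185.0, -110.0, 8.0], [-137.0, -76.0, 12.0], [-88.0, -48.0, 15.0]]
side black 1107 [[-167.0, -30.0, 8.0], [-119.0, 4.0, 12.0], [-69.0, 33.0, 14.0]]
side white 1399 [[-202.0, 52.0, 8.0], [-154.0, 87.0, 12.0], [-104.0, 116.0, 15.0]]
floor z med 0.8486056597641357
```

>>> move_arm([
  [[0, 0, 0, 6.5], [0, 0, 0, 6.5], [0, 0, 0, 6.5], [0, 0, 0, 6.6], [0, 0, 0, 0], [0, 0, 0, 0]],
], gripper=-0.4)

```text
time_s: 1.65
position: [0.1932, -0.4882, 0.2313]
orientation: [-0.68, 0.733, 0.0, 0.0]
wrist_force: [0.3, 0.3, 0.1]
opening: 0.0255
```

Run:
```python
from h import *
P=rp(-.215,-.077,0);P[2]+=.08;delta(P)
```

```text
t 1.65 pos [ 0.1932 -0.4882  0.2313] ramp [-486.1 -505.   126.5] yaw -94.31 F [0.32 0.28 0.14] op 0.025485742463998234
tool cm [-42.72 -24.65   9.16] need yaw(tool) 0.19
```

>>> move_arm([
  [[-2.7, -1.5, 0, 0.2], [-2.7, -1.5, 0, 0], [-2.7, -1.5, 0, 0], [-2.7, -1.5, 0, 0], [-2.7, -1.5, 0, 0], [-2.7, -1.5, 0, 0], [-2.7, -1.5, 0, 0], [-2.7, -1.5, 0, 0], [-2.7, -1.5, 0, 0], [-2.7, -1.5, 0, 0], [-2.7, -1.5, 0, 0], [-2.7, -1.5, 0, 0]],
])

```text
time_s: 2.65
position: [0.3997, -0.1786, 0.2314]
orientation: [-0.679, 0.734, -0.0, 0.0]
wrist_force: [1.5, -0.9, -0.1]
opening: 0.0257
```

Run:
```python
from h import *
P=rp(-.215,-.077,0);P[2]+=.05;delta(P)
```

```text
t 2.65 pos [ 0.3997 -0.1786  0.2314] ramp [-307.3 -180.2  158.2] yaw -94.46 F [ 1.49 -0.9  -0.12] op 0.02574421746594079
tool cm [-10.32  -6.35  12.18] need yaw(tool) 0.04
```

>>> move_arm([
  [[-2, -1.25, 0, 0], [-2, -1.25, 0, 0], [-2, -1.25, 0, 0], [-2, -1.25, 0, 0], [-2, -1.25, 2, 0], [0, 0, 3, 0], [0, 0, 3, 0], [0, 0, 2, 0], [0, 0, 1.5, 0], [0, 0, 0, 0], [0, 0, 0, 0]],
])

```text
time_s: 3.57
position: [0.4693, -0.0854, 0.1163]
orientation: [-0.678, 0.735, 0.0, -0.0]
wrist_force: [0.2, -0.4, -0.1]
opening: 0.0256
```

Run:
```python
from h import *
P=rp(-.215,-.077,0);delta(P)
for n in('side','scene','wrist'):
  p=viewer.read_camera(n);save(p,n+'2.png')
a=[cv2.imread(f'pics/{n}2.png') for n in('side','scene','wrist')]
cv2.imwrite('pics/c2.png',np.hstack([cv2.resize(a[0][110:260,170:370],(400,300)),cv2.resize(a[2],(400,300))]))
```

```text
t 3.57 pos [ 0.4693 -0.0854  0.1163] ramp [-226.1  -81.8   55.6] yaw -94.56 F [ 0.21 -0.36 -0.1 ] op 0.025584347382024676
tool cm [-0.48 -0.13  5.67] need yaw(tool) -0.06
```

View pics/c2.png

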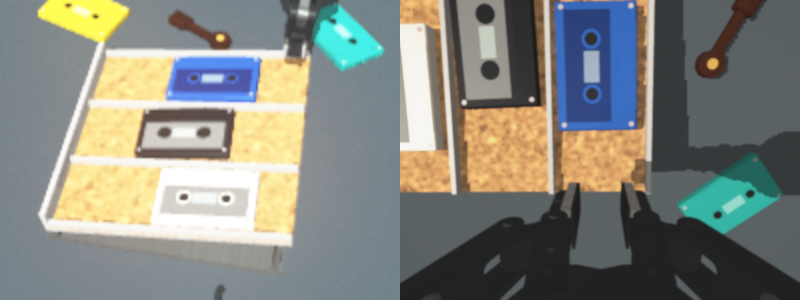

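>>> move_arm([
  [[-0.3, -0.1, 1.5, 0], [0, 0, 1.5, 0], [0, 0, 1, 0], [0, 0, 0.6, 0], [0, 0, 0.4, 0], [0, 0, 0, 0], [0, 0, 0, 0]],
])

```text
time_s: 4.3
position: [0.4712, -0.0827, 0.0669]
orientation: [-0.678, 0.736, -0.0, 0.0]
wrist_force: [0.3, 0.7, -0.4]
opening: 0.0262
```

Run:
```python
from h import *
P=rp(-.215,-.077,0);delta(P)
```

```text
t 4.3 pos [ 0.4712 -0.0827  0.0669] ramp [-215.9  -79.     7.1] yaw -94.7 F [ 0.33  0.67 -0.41] op 0.02615472193233803
tool cm [-0.2   0.03  0.72] need yaw(tool) -0.2
```

Probe for the floor in small steps.

>>> move_arm([
  [[-0.1, 0, 0.1, -0.2], [0, 0, 0.1, 0], [0, 0, 0, 0], [0, 0, 0, 0]],
])

```text
time_s: 4.63
position: [0.471, -0.0816, 0.0644]
orientation: [-0.679, 0.734, -0.0, 0.0]
wrist_force: [-0.6, 0.0, -0.4]
opening: 0.0259
```

>>> move_arm([
  [[0, 0, 0.1, 0], [0, 0, 0, 0], [0, 0, 0, 0]],
])

```text
time_s: 4.88
position: [0.4709, -0.0816, 0.0633]
orientation: [-0.679, 0.734, 0.0, -0.0]
wrist_force: [-0.5, 1.3, -0.5]
opening: 0.0257
```

>>> move_arm([
  [[0, 0, 0.1, 0], [0, 0, 0, 0], [0, 0, 0, 0]],
])

```text
time_s: 5.13
position: [0.4708, -0.0815, 0.0622]
orientation: [-0.679, 0.734, 0.0, -0.0]
wrist_force: [0.3, 0.5, 0.7]
opening: 0.0259
```

>>> move_arm([
  [[0, 0, 0.1, 0], [0, 0, 0, 0], [0, 0, 0, 0]],
])

```text
time_s: 5.38
position: [0.4709, -0.0815, 0.0612]
orientation: [-0.679, 0.734, 0.0, -0.0]
wrist_force: [0.2, 0.8, -0.3]
opening: 0.0258
```

>>> move_arm([
  [[0, 0, 0.1, 0], [0, 0, 0, 0], [0, 0, 0, 0]],
])

```text
time_s: 5.63
position: [0.471, -0.0816, 0.0606]
orientation: [-0.679, 0.734, -0.0, 0.0]
wrist_force: [-2.8, 0.3, 8.4]
opening: 0.026
```

>>> move_arm([
  [[0, 0, -0.2, 0], [0, 0, 0, 0], [0, -0.5, 0.088, 0], [0, -0.5, 0.088, 0], [0, -0.5, 0.088, 0], [0, -0.5, 0.088, 0], [0, -0.5, 0.088, 0], [0, -0.5, 0.088, 0], [0, -0.5, 0.088, 0], [0, -0.5, 0.088, 0], [0, 0, 0, 0], [0, 0, 0, 0]],
])

```text
time_s: 6.63
position: [0.5109, -0.0847, 0.0551]
orientation: [-0.679, 0.734, 0.0, -0.0]
wrist_force: [-0.9, -0.6, 0.8]
opening: 0.0256
```

Run:
```python
from h import *
delta(rp(-.113,-.077,.003))
for n in('side','wrist'):
  p=viewer.read_camera(n);save(p,n+'3.png')
a=[cv2.imread(f'pics/{n}3.png') for n in('side','wrist')]
cv2.imwrite('pics/c3.png',np.hstack([cv2.resize(a[0][110:260,170:370],(400,300)),cv2.resize(a[1],(400,300))]))
```

```text
t 6.63 pos [ 0.5109 -0.0847  0.0551] ramp [-174.7  -77.8    2.5] yaw -94.51 F [-0.94 -0.57  0.79] op 0.02561654774166566
tool cm [-0.08 -6.09  1.02] need yaw(tool) -0.01
```

View pics/c3.png

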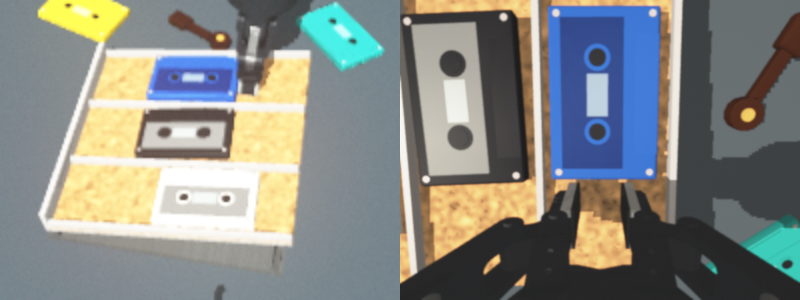

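>>> move_arm([
  [[0, -0.5, 0.088, 0], [0, -0.5, 0.088, 0], [0, -0.5, 0.088, 0], [0, -0.5, 0.088, 0], [0, -0.5, 0.088, 0], [0, -0.5, 0.088, 0], [0, -0.5, 0.088, 0], [0, -0.5, 0.088, 0], [0, -0.5, 0.088, 0], [0, -0.5, 0.088, 0], [0, 0, 0, 0], [0, 0, 0, 0]],
])

```text
time_s: 7.73
position: [0.5607, -0.0886, 0.0463]
orientation: [-0.679, 0.734, 0.0, -0.0]
wrist_force: [-0.2, 0.5, -0.6]
opening: 0.0254
```

```bash
cat >> h.py <<'E'
def shells():
    for n in('scene','side'):
        p=viewer.read_camera(n);W=world(p)
        R=(W-U)@np.c_[X,Y,Zr]*1000-[240,0,0]
        HS=cv2.cvtColor(p['image'],cv2.COLOR_RGB2HSV).astype(int);h,s,v=HS[...,0],HS[...,1],HS[...,2]
        box=(abs(R[...,1])<130)&(R[...,0]>-245)&(R[...,0]<3)&(R[...,2]>7)&(R[...,2]<16)
        for l,k in(('blue',(h>100)&(h<130)&(s>120)&(R[...,1]<-40)),('black',abs(R[...,1])<35),('white',(abs(R[...,1]-84)<35)&(v>90)&(s<60))):
            q=R[box&k]
            if len(q)>20:print(n,l,len(q),np.percentile(q,[1,50,99],axis=0).round(0)[:,:2].tolist(),'ang',round(cv2.minAreaRect(q[:,:2].astype(np.float32))[2],1))
E
python3 - <<'E'
from h import *
delta(rp(-.113,-.077,.003));shells()
E
```

```text
t 7.73 pos [ 0.5607 -0.0886  0.0463] ramp [-124.   -77.9    2.5] yaw -94.51 F [-0.21  0.53 -0.6 ] op 0.02543918225769428
tool cm [-0.09 -1.09  0.14] need yaw(tool) -0.01
scene blue 885 [[-108.0, -108.0], [-59.0, -77.0], [-14.0, -47.0]] ang 0.0
scene black 1078 [[-165.0, -29.0], [-115.0, 4.0], [-67.0, 34.0]] ang 2.0
scene white 1136 [[-200.0, 54.0], [-150.0, 87.0], [-102.0, 117.0]] ang 1.1
side blue 718 [[-112.0, -109.0], [-64.0, -73.0], [-18.0, -48.0]] ang 0.8
side black 1160 [[-167.0, -31.0], [-117.0, 4.0], [1.0, 33.0]] ang 0.1
side white 1452 [[-202.0, 52.0], [-152.0, 86.0], [1.0, 116.0]] ang 0.4
```

>>> move_arm([
  [[0, -0.3, 0.053, 0], [0, -0.3, 0.053, 0], [0, -0.2, 0.035, 0], [0, -0.1, 0.018, 0], [0, 0, 0, 0], [0, 0, 0, 0]],
])

```text
time_s: 8.33
position: [0.5696, -0.0893, 0.0448]
orientation: [-0.679, 0.734, 0.0, -0.0]
wrist_force: [0.1, -0.6, 0.5]
opening: 0.0259
```

>>> move_arm([
  [[0, -0.1, 0.018, 0], [0, 0, 0, 0], [0, -0.1, 0.018, 0], [0, 0, 0, 0], [0, 0, 0, 0]],
])

```text
time_s: 8.75
position: [0.5716, -0.0895, 0.0445]
orientation: [-0.679, 0.734, -0.0, 0.0]
wrist_force: [0.1, 0.2, -0.1]
opening: 0.0259
```

Run:
```python
from h import *
delta(rp(-.113,-.077,.003));shells()
```

```text
t 8.75 pos [ 0.5716 -0.0895  0.0445] ramp [-112.9  -77.9    2.6] yaw -94.51 F [ 0.14  0.22 -0.05] op 0.025863325845112646
tool cm [-0.09  0.   -0.04] need yaw(tool) -0.01
scene blue 911 [[-99.0, -108.0], [-50.0, -78.0], [-4.0, -47.0]] ang 0.8
scene black 1077 [[-165.0, -29.0], [-115.0, 4.0], [-67.0, 34.0]] ang 1.7
scene white 1138 [[-200.0, 54.0], [-150.0, 87.0], [-102.0, 117.0]] ang 0.7
side blue 701 [[-102.0, -109.0], [-52.0, -73.0], [-7.0, -48.0]] ang 1.6
side black 1162 [[-167.0, -30.0], [-117.0, 4.0], [1.0, 33.0]] ang 89.8
side white 1458 [[-202.0, 52.0], [-153.0, 86.0], [1.0, 116.0]] ang 0.8
```

Creep until the stop is felt.

>>> move_arm([
  [[0, -0.1, 0.018, 0], [0, 0, 0, 0], [0, -0.1, 0.018, 0], [0, 0, 0, 0], [0, 0, 0, 0]],
])

```text
time_s: 9.27
position: [0.5736, -0.0897, 0.0441]
orientation: [-0.679, 0.734, 0.0, -0.0]
wrist_force: [-0.1, -1.1, -0.4]
opening: 0.0257
```

>>> move_arm([
  [[0, -0.1, 0.018, 0], [0, 0, 0, 0], [0, 0, 0, 0]],
])

```text
time_s: 9.52
position: [0.5746, -0.0898, 0.0439]
orientation: [-0.679, 0.734, -0.0, -0.0]
wrist_force: [-0.3, 0.5, 0.5]
opening: 0.0254
```

>>> move_arm([
  [[0, -0.1, 0.018, 0], [0, 0, 0, 0], [0, 0, 0, 0]],
])

```text
time_s: 9.77
position: [0.5756, -0.0898, 0.0438]
orientation: [-0.679, 0.734, -0.0, 0.0]
wrist_force: [0.2, -0.6, 0.4]
opening: 0.0257
```

>>> move_arm([
  [[0, -0.1, 0.018, 0], [0, 0, 0, 0], [0, 0, 0, 0]],
])

```text
time_s: 10.02
position: [0.5762, -0.0899, 0.0435]
orientation: [-0.679, 0.734, 0.0, -0.0]
wrist_force: [-3.9, -1.2, 2.8]
opening: 0.0261
```

Run:
```python
from h import *
delta(None);shells()
p=viewer.read_camera('wrist');save(p,'w5.png')
```

```text
t 10.02 pos [ 0.5762 -0.0899  0.0435] ramp [-108.2  -77.9    2.5] yaw -94.52 F [-3.9  -1.23  2.77] op 0.02610288655816222
scene blue 885 [[-95.0, -108.0], [-47.0, -78.0], [-2.0, -47.0]] ang 0.2
scene black 1072 [[-165.0, -28.0], [-115.0, 4.0], [-67.0, 34.0]] ang 2.7
scene white 1139 [[-200.0, 54.0], [-150.0, 87.0], [-102.0, 117.0]] ang 0.2
side blue 697 [[-97.0, -109.0], [-47.0, -74.0], [-2.0, -48.0]] ang 0.7
side black 1161 [[-167.0, -30.0], [-117.0, 4.0], [1.0, 33.0]] ang 0.8
side white 1451 [[-202.0, 52.0], [-152.0, 86.0], [1.0, 115.0]] ang 0.1
```

View pics/w5.png

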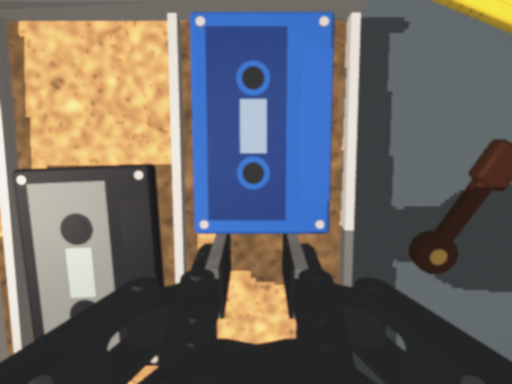

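>>> move_arm([
  [[0, 0.5, -0.1, 0], [0, 1, -0.3, 0], [0, 1, -1, 0], [0, 0, -2, 0], [0, 0, -3, 0], [0, 0, -2, 0], [0, 2, 0, 0], [0, 3, 0, 0], [0, 3, 0, 0], [0, 0, 0, 0]],
])

```text
time_s: 11.0
position: [0.4664, -0.0804, 0.1283]
orientation: [-0.679, 0.734, 0.001, -0.001]
wrist_force: [1.8, 0.3, 1.8]
opening: 0.0255
```

Run:
```python
from h import *
P=rp(-.227,.084,0.0026);delta(P)
```

```text
t 11.0 pos [ 0.4664 -0.0804  0.1283] ramp [-231.5  -77.1   66.8] yaw -94.52 F [1.76 0.28 1.78] op 0.025478296500478975
tool cm [-16.11   0.66   6.41] need yaw(tool) -0.02
```

>>> move_arm([
  [[-2.7, 0.1, 0, 0], [-2.7, 0.1, 0, 0], [-2.7, 0.1, 0, 0], [-2.7, 0.1, 0, 0], [-2.7, 0.1, 0, 0], [-2.6, 0.1, 0, 0], [0, 0, 1.5, 0], [0, 0, 2, 0], [0, 0, 1, 0], [0, 0, 0, 0], [0, 0, 0, 0]],
])

```text
time_s: 11.92
position: [0.4768, 0.0601, 0.0831]
orientation: [-0.688, 0.726, 0.005, 0.005]
wrist_force: [0.5, 0.4, 0.5]
opening: 0.0256
```

Run:
```python
from h import *
P=rp(-.227,.084,0.0026);delta(P)
p=viewer.read_camera('wrist');save(p,'w6.png')
```

```text
t 11.92 pos [0.4768 0.0601 0.0831] ramp [-224.3   63.8   22.2] yaw -93.06 F [0.47 0.37 0.47] op 0.025620276500037266
tool cm [-2.01  0.56  1.91] need yaw(tool) 1.44
```

View pics/w6.png

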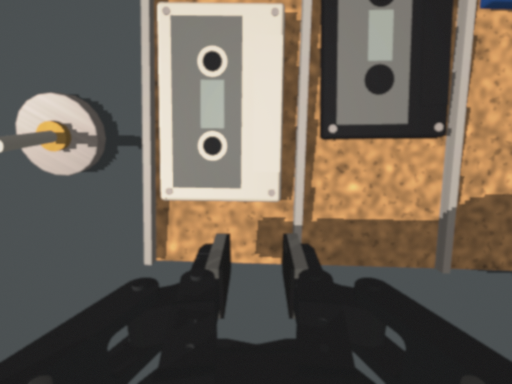

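>>> move_arm([
  [[0, 0, -1, 0], [0, 0, 0, 0], [0, 0, 0, 0]],
])

```text
time_s: 12.22
position: [0.4779, 0.06, 0.0937]
orientation: [-0.688, 0.726, 0.004, 0.006]
wrist_force: [0.7, 0.4, 0.6]
opening: 0.0256
```

Run:
```python
from h import *
P=rp(-.227,.084,0.0026);delta(P);print(arm.sense()['joints'],arm.sense()['orientation'])
```

```text
t 12.22 pos [0.4779 0.06   0.0937] ramp [-225.    63.8   32.8] yaw -93.03 F [0.7  0.41 0.57] op 0.02560843306764788
tool cm [-1.99  0.68  2.97] need yaw(tool) 1.47
[-0.05341656  0.27614556 -0.42777695  0.86481619  0.01482989  3.1410854 ] [-0.68814153  0.72553786  0.00435305  0.00609013]
```

>>> move_arm([
  [[0, 0, -2.5, -7], [0, 0, 0, -7], [0, 0, 0, -7], [0, 0, 0, -7], [0, 0, 0, -7], [0, 0, 0, -7], [0, 0, 0, -7], [0, 0, 0, -7], [0, 0, 0, -7], [0, 0, 0, -7], [0, 0, 0, -7], [0, 0, 0, -7]],
])

```text
time_s: 13.22
position: [0.4773, 0.0598, 0.1177]
orientation: [0.997, -0.076, -0.0, -0.007]
wrist_force: [0.4, 0.7, -0.4]
opening: 0.0257
```

>>> move_arm([
  [[0, 0, 0, -7], [0, 0, 0, -7], [0, 0, 0, -7], [0, 0, 0, -7], [0, 0, 0, -7], [0, 0, 0, -7], [0, 0, 0, -7], [0, 0, 0, -7], [0, 0, 0, -7], [0, 0, 0, -7], [0, 0, 0, -7], [0, 0, 0, -7]],
])

```text
time_s: 14.22
position: [0.4773, 0.0598, 0.1178]
orientation: [0.792, 0.611, 0.005, -0.006]
wrist_force: [-0.1, -0.5, -0.3]
opening: 0.0256
```

Run:
```python
from h import *
P=rp(-.227,.084,0.0026);delta(P);print(arm.sense()['joints'],arm.sense()['orientation'])
```

```text
t 14.22 pos [0.4773 0.0598 0.1178] ramp [-229.8   63.5   56.4] yaw 75.32 F [-0.09 -0.47 -0.35] op 0.025575137213579117
tool cm [ 1.82 -1.    5.37] need yaw(tool) 169.82
[-0.05403211  0.25435049 -0.38489309  0.93132277  0.01484889  0.20210333] [ 0.79160382  0.61098957  0.00493422 -0.00554869]
```

>>> move_arm([
  [[0, 0, 0, -5.1], [0, 0, 0, -5.1], [0, 0, 0, 0], [0, 0, 0, 0]],
])

```text
time_s: 14.55
position: [0.4773, 0.0598, 0.1178]
orientation: [0.737, 0.676, 0.005, -0.005]
wrist_force: [-0.4, -0.1, -0.4]
opening: 0.0254
```

Run:
```python
from h import *
P=rp(-.227,.084,0.0026);delta(P)
s=arm.sense();R=Rot.from_quat(s['orientation']).as_matrix();print('10mm downslope in tool',R.T@X*1,'vertical',R.T@[0,0,1])
```

```text
t 14.55 pos [0.4773 0.0598 0.1178] ramp [-229.8   63.5   56.4] yaw 85.02 F [-0.39 -0.06 -0.38] op 0.025444723948548836
tool cm [ 1.96 -0.68  5.37] need yaw(tool) 179.52
10mm downslope in tool [0.0056328  0.9848328  0.17341459] vertical [ 1.47984396e-02 -3.41121103e-04 -9.99890439e-01]
```

>>> move_arm([
  [[1.0, -0.4, 0, -0.4], [0.96, -0.28, 0, 0], [0, 0, 1.5, 0], [0, 0, 1.5, 0], [0, 0, 1, 0], [0, 0, 0.7, 0], [0, 0, 0, 0], [0, 0, 0, 0]],
])

```text
time_s: 15.22
position: [0.4719, 0.081, 0.0711]
orientation: [0.734, 0.679, 0.005, -0.005]
wrist_force: [-0.3, -0.4, -0.3]
opening: 0.025
```

Run:
```python
from h import *
P=rp(-.227,.084,0.0026);delta(P)
for n in('side','wrist'):
  p=viewer.read_camera(n);save(p,n+'7.png')
a=[cv2.imread(f'pics/{n}7.png') for n in('side','wrist')]
cv2.imwrite('pics/c7.png',np.hstack([cv2.resize(a[0][110:260,170:370],(400,300)),cv2.resize(a[1],(400,300))]))
```

```text
t 15.22 pos [0.4719 0.081  0.0711] ramp [-228.6   84.3    9.2] yaw 85.58 F [-0.28 -0.4  -0.28] op 0.0250004762224418
tool cm [-0.04  0.04  0.68] need yaw(tool) 180.08
```

View pics/c7.png

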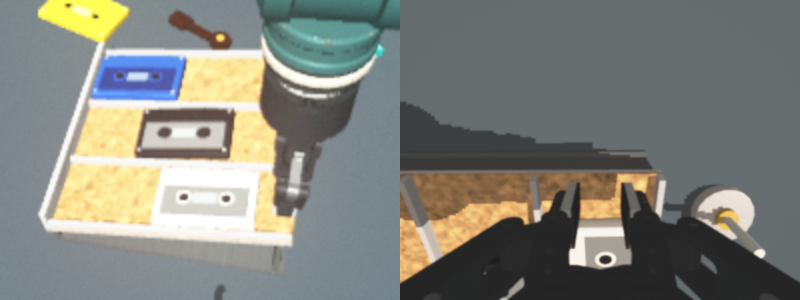

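>>> move_arm([
  [[0, 0, 0.3, 0], [0, 0, 0.2, 0], [0, 0, 0.1, 0], [0, 0, 0, 0], [0, 0, 0, 0]],
])

```text
time_s: 15.73
position: [0.472, 0.0807, 0.065]
orientation: [0.734, 0.679, 0.005, -0.005]
wrist_force: [-0.5, 0.4, -0.3]
opening: 0.0257
```

Run:
```python
from h import *
P=rp(-.227,.084,0.0026);delta(P)
```

```text
t 15.73 pos [0.472  0.0807 0.065 ] ramp [-227.4   84.     3.2] yaw 85.58 F [-0.5   0.38 -0.29] op 0.025670768767201042
tool cm [0.   0.03 0.07] need yaw(tool) 180.08
```

>>> move_arm([
  [[0, 0.3, 0.1, 0], [0, 0.5, 0.088, 0], [0, 0.5, 0.088, 0], [0, 0.5, 0.088, 0], [0, 0.5, 0.088, 0], [0, 0.5, 0.088, 0], [0, 0.5, 0.088, 0], [0, 0.5, 0.088, 0], [0, 0, 0, 0], [0, 0, 0, 0]],
])

```text
time_s: 16.57
position: [0.5101, 0.0779, 0.0577]
orientation: [0.734, 0.679, 0.005, -0.005]
wrist_force: [-0.8, -0.0, 0.4]
opening: 0.0259
```

Run:
```python
from h import *
P=rp(-.113,.084,0.0026);delta(P);shells()
```

```text
t 16.57 pos [0.5101 0.0779 0.0577] ramp [-188.5   84.2    2.7] yaw 85.59 F [-0.76 -0.    0.41] op 0.025894920493862605
tool cm [-0.05  7.43  1.31] need yaw(tool) 180.09
scene blue 867 [[-92.0, -108.0], [-46.0, -77.0], [-2.0, -47.0]] ang 89.8
scene black 1076 [[-165.0, -28.0], [-115.0, 4.0], [-67.0, 34.0]] ang 1.6
scene white 1177 [[-176.0, 54.0], [-125.0, 86.0], [-77.0, 117.0]] ang 0.0
side blue 762 [[-99.0, -110.0], [-53.0, -77.0], [-2.0, -49.0]] ang 89.9
side black 1042 [[-165.0, -29.0], [-112.0, 7.0], [1.0, 33.0]] ang 89.5
side white 1411 [[-182.0, 52.0], [-127.0, 87.0], [1.0, 115.0]] ang 0.8
```

>>> move_arm([
  [[0, 0.6, 0.106, 0], [0, 0.6, 0.106, 0], [0, 0.6, 0.106, 0], [0, 0.6, 0.106, 0], [0, 0.6, 0.106, 0], [0, 0.6, 0.106, 0], [0, 0.6, 0.106, 0], [0, 0.6, 0.106, 0], [0, 0.6, 0.106, 0], [0, 0.6, 0.106, 0], [0, 0, 0, 0], [0, 0, 0, 0]],
])

```text
time_s: 17.67
position: [0.57, 0.0734, 0.047]
orientation: [0.734, 0.679, 0.005, -0.005]
wrist_force: [0.3, -0.5, 0.0]
opening: 0.0259
```

Run:
```python
from h import *
P=rp(-.113,.084,0.0026);delta(P);shells()
```

```text
t 17.67 pos [0.57   0.0734 0.047 ] ramp [-127.6   84.4    2.6] yaw 85.59 F [ 0.34 -0.45  0.02] op 0.025891521964656206
tool cm [-0.05  1.43  0.25] need yaw(tool) 180.09
scene blue 882 [[-94.0, -108.0], [-46.0, -78.0], [-2.0, -47.0]] ang 89.6
scene black 916 [[-160.0, -29.0], [-107.0, 0.0], [-67.0, 34.0]] ang 3.4
scene white 1244 [[-115.0, 55.0], [-64.0, 86.0], [-16.0, 117.0]] ang 89.9
side blue 377 [[-57.0, -109.0], [-25.0, -71.0], [-2.0, -48.0]] ang 89.4
side black 403 [[-168.0, -32.0], [-91.0, 16.0], [2.0, 34.0]] ang 89.7
side white 1263 [[-122.0, 52.0], [-63.0, 88.0], [1.0, 115.0]] ang 89.5
```

>>> move_arm([
  [[0, 0.4, 0.07, 0], [0, 0.4, 0.07, 0], [0, 0.3, 0.053, 0], [0, 0.2, 0.035, 0], [0, 0.2, 0.035, 0], [0, 0, 0, 0], [0, 0, 0, 0]],
])

```text
time_s: 18.35
position: [0.5848, 0.0723, 0.0445]
orientation: [0.734, 0.679, 0.005, -0.005]
wrist_force: [-0.5, 0.9, 1.6]
opening: 0.0255
```

>>> move_arm([
  [[0, 0.1, 0.018, 0], [0, 0, 0, 0], [0, 0.1, 0.018, 0], [0, 0, 0, 0], [0, 0, 0, 0]],
])

```text
time_s: 18.77
position: [0.5868, 0.0722, 0.0442]
orientation: [0.734, 0.679, 0.005, -0.005]
wrist_force: [0.3, 0.4, -0.1]
opening: 0.0259
```

Run:
```python
from h import *
P=rp(-.1083,.084,0.0026);delta(P);shells()
```

```text
t 18.77 pos [0.5868 0.0722 0.0442] ramp [-110.5   84.5    2.8] yaw 85.59 F [ 0.27  0.38 -0.06] op 0.02585844258990214
tool cm [-0.05  0.21  0.05] need yaw(tool) 180.09
scene blue 875 [[-93.0, -108.0], [-46.0, -78.0], [-2.0, -47.0]] ang 89.6
scene black 762 [[-162.0, -29.0], [-100.0, -3.0], [-67.0, 35.0]] ang 2.7
scene white 1266 [[-100.0, 54.0], [-49.0, 86.0], [-1.0, 117.0]] ang 89.5
side blue 206 [[-35.0, -107.0], [-15.0, -69.0], [-1.0, -49.0]] ang 2.6
side black 495 [[-167.0, -32.0], [-146.0, 10.0], [2.0, 33.0]] ang 90.0
side white 1195 [[-117.0, 52.0], [-47.0, 89.0], [1.0, 115.0]] ang 0.0
```

>>> move_arm([
  [[0, 0.1, 0.018, 0], [0, 0, 0, 0], [0, 0, 0, 0]],
])

```text
time_s: 19.12
position: [0.5878, 0.0721, 0.044]
orientation: [0.734, 0.679, 0.005, -0.005]
wrist_force: [-0.2, 0.4, -0.3]
opening: 0.0254
```

>>> move_arm([
  [[0, 0.1, 0.018, 0], [0, 0, 0, 0], [0, 0, 0, 0]],
])

```text
time_s: 19.37
position: [0.5887, 0.072, 0.0438]
orientation: [0.734, 0.679, 0.005, -0.005]
wrist_force: [-1.2, -0.3, 0.5]
opening: 0.0254
```

>>> move_arm([
  [[0, 0.1, 0.018, 0], [0, 0, 0, 0], [0, 0, 0, 0]],
])

```text
time_s: 19.62
position: [0.5889, 0.0721, 0.0436]
orientation: [0.734, 0.679, 0.005, -0.006]
wrist_force: [-5.8, 1.1, 4.7]
opening: 0.0254
```

Stop contact felt (about 6 N). Back off, lift, and check.

>>> move_arm([
  [[0, -0.5, -0.1, 0], [0, -1, -0.3, 0], [0, -1, -1, 0], [0, 0, -2, 0], [0, 0, -3, 0], [0, 0, -3, 0], [0, -3, -3, 0], [0, -3, -3, 0], [0, -3, 0, 0], [0, -3, 0, 0], [0, 0, 0, 0], [0, 0, 0, 0]],
])

```text
time_s: 20.62
position: [0.4445, 0.0809, 0.1978]
orientation: [0.734, 0.679, 0.006, -0.005]
wrist_force: [-0.2, 0.0, 0.6]
opening: 0.0255
```

Run:
```python
from h import *
delta(None);shells()
for n in('scene','side'):
  p=viewer.read_camera(n);save(p,n+'9.png')
  for l in ('capstan','lever'):
    for r in viewer.look_for(p,l)[:1]:print(n,l,r['p'],np.round(r['point'],3))
a=[cv2.imread(f'pics/{n}9.png') for n in('side','scene')]
cv2.imwrite('pics/c9.png',np.hstack([cv2.resize(a[0][100:300,150:350],(400,400)),cv2.resize(a[1][100:300,140:340],(400,400))]))
```

```text
t 20.62 pos [0.4445 0.0809 0.1978] ramp [-277.5   82.1  129.3] yaw 85.61 F [-0.16  0.01  0.63] op 0.02546211520059194
scene blue 878 [[-93.0, -108.0], [-46.0, -78.0], [-2.0, -47.0]] ang 0.0
scene black 1078 [[-165.0, -29.0], [-115.0, 4.0], [-67.0, 34.0]] ang 2.2
scene white 1237 [[-97.0, 54.0], [-47.0, 87.0], [-1.0, 117.0]] ang 0.4
side blue 760 [[-99.0, -110.0], [-52.0, -77.0], [-2.0, -49.0]] ang 0.0
side black 1147 [[-167.0, -31.0], [-117.0, 4.0], [1.0, 33.0]] ang 0.0
side white 1314 [[-99.0, 52.0], [-50.0, 86.0], [1.0, 115.0]] ang 89.8
scene capstan 0.73 [0.534 0.2   0.013]
scene lever 0.66 [ 0.571 -0.216  0.014]
side capstan 0.79 [0.535 0.199 0.012]
side lever 0.8 [ 0.572 -0.208  0.009]
```

View pics/c9.png

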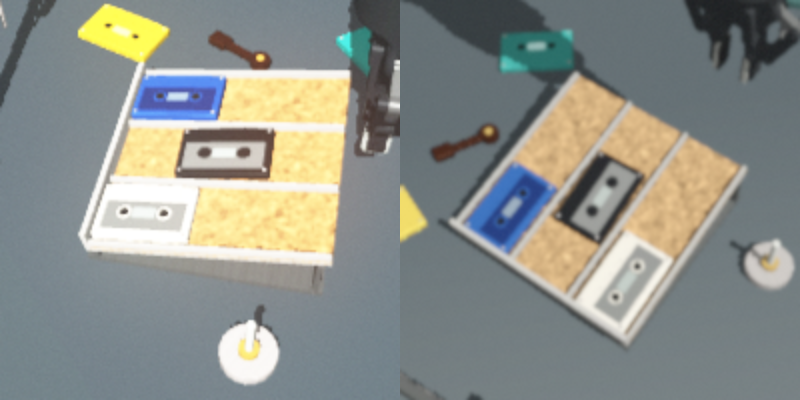

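Both pictures show the white and blue shells flat and square against the stop. The black shell, capstan and lever are unmoved, and the arm is clear.

```bash
python3 -c "
from bench import arm
print(arm.hand_in())"
```

```text
the job is handed in; nothing more can be done
None
```

I slid the blue shell and then the white one down their lanes, pushing each on its uphill edge with the fingertips until I felt the back stop (about 4 N and 6 N). Then I backed off, lifted clear and handed in at about 21 s.

- **White and blue shells:** the last camera check put both at x ≈ -46 to -52 mm in my fitted ramp frame, where home is -50. They were square to the stop and flat on the floor by eye.
- **Bystanders:** the black shell did not move by measurement. The capstan and lever read within about 5 mm of their starting positions, which is within detection noise.
- **Disagreements:** the two cameras differed by a few mm on the shells. My ramp frame seems to be about 3 mm off along the slope, so I relied on the contact force rather than the pictures for "home".
- **Wrist limit:** before the white shell, joint 6 reached its range limit and the arm stalled in free air above the tray. I turned the gripper half round and carried on; nothing was touched. A tool tilt of about 0.9° stayed for the second push, with no visible effect.

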